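# Sort salvaged parts into their sample trays

### The job

Sort the five parts salvaged from the scrapped electronics - two heat sinks, two transformers and one large capacitor - from the bench into the three grey trays: each part goes into the tray that already holds a sample of its own kind, set down gently (not dropped) beside the sample, upright and resting flat on the tray's floor. Leave the loudspeaker where it lies.

Things in the scene. Friction and masses are not known exactly. Their poses are not given: they have to be found in the camera images.
- heatsink_a: heat sink of bare aluminium standing upright on the bench: a block of vertical fins, 40 (its x) x 44 (its y) x 45 mm tall, seen from above as a comb of six thin fins along its y joined by a central web along its x. Grip it across the fin ends (44 mm, along y) or the two outer fins (40 mm, along x). About 0.13 kg. Origin: centre of the underside, z up. There are two alike, a and b
- heatsink_b: heat sink of bare aluminium standing upright on the bench: a block of vertical fins, 40 (its x) x 44 (its y) x 45 mm tall, seen from above as a comb of six thin fins along its y joined by a central web along its x. Grip it across the fin ends (44 mm, along y) or the two outer fins (40 mm, along x). About 0.13 kg. Origin: centre of the underside, z up. There are two alike, a and b
- transformer_a: mains transformer standing upright on the bench: a dark steel laminated core 22 (its x) x 48 (its y) x 42 mm tall, with a copper winding through it that bulges out to 40 mm along x (30 mm along y, from 7 to 35 mm above the underside). Grip it across the core's ends (48 mm, along y) or the winding (40 mm, along x). About 0.3 kg. Origin: centre of the underside, z up. There are two alike, a and b
- transformer_b: mains transformer standing upright on the bench: a dark steel laminated core 22 (its x) x 48 (its y) x 42 mm tall, with a copper winding through it that bulges out to 40 mm along x (30 mm along y, from 7 to 35 mm above the underside). Grip it across the core's ends (48 mm, along y) or the winding (40 mm, along x). About 0.3 kg. Origin: centre of the underside, z up. There are two alike, a and b
- capacitor: large electrolytic capacitor standing on end: a black cylinder 35 mm in diameter, 55 mm tall, with a bare aluminium top marked by a cross. About 0.07 kg. Origin: centre of the underside, z up along the cylinder
- tray_heatsink: grey tray fixed to the bench, 188 (its x) x 98 mm (its y), rim 12 mm high, walls and floor 4 mm; all three look alike but for the sample fixed in the middle. This one's sample is a heat sink (40 x 44 mm, top 49 mm above the bench). Either side of it along x is a free bay 70 x 90 mm, centred 55 mm from the tray's centre. Origin: centre of the underside, at bench height
- tray_transformer: grey tray fixed to the bench, 188 (its x) x 98 mm (its y), rim 12 mm high, walls and floor 4 mm; all three look alike but for the sample fixed in the middle. This one's sample is a transformer (40 x 48 mm, top 46 mm above the bench). Either side of it along x is a free bay 70 x 90 mm, centred 55 mm from the tray's centre. Origin: centre of the underside, at bench height
- tray_capacitor: grey tray fixed to the bench, 188 (its x) x 98 mm (its y), rim 12 mm high, walls and floor 4 mm; all three look alike but for the sample fixed in the middle. This one's sample is a capacitor (35 x 35 mm, top 59 mm above the bench). Either side of it along x is a free bay 72.5 x 90 mm, centred 53.75 mm from the tray's centre. Origin: centre of the underside, at bench height
- speaker: small round loudspeaker lying among the parts with its paper cone up, 48 mm in diameter, 28 mm tall, not to be sorted: it stays where it is. Origin: centre of the underside
There are look-alikes about, which are no part of the job. What is shaped like the transformer_a but green is not meant.

How it is judged:
By the outcome, as a careful person would: the job done as asked, in the order asked, and still so for the second after the job is handed in, with the robot touching nothing.
It also fails if it takes over 120 s, if anything falls off the work surface, if the arm or the gripper's body presses on something with over 40 N, if the wrist force passes 120 N, or if a joint passes its speed limit or range.

### The arm

A 7-joint arm with a two-finger parallel gripper is mounted at the origin on the work surface. World frame = base frame: x ahead of the robot, y to its left, z up, the work surface at z = 0. Lengths are in mm, angles in rad, forces in N, time in s.
With the tool pointing down it reaches from about 400 to 875 mm from the base axis. Payload 6.5 kg.
Tool frame: the origin (TCP) lies where the fingers leave the gripper's body, on its centre line; the fingertips stand 73 mm ahead of it and the grasp point (between the pads) lies 54 mm ahead of it (ctrl.tcp_to_grasp is the distance from the TCP to the grasp point, in mm); z points along the fingers, y is the direction in which the jaws open and shut (so a half turn about z gives the same grasp; the last joint's range is limited). The gripper opens to 85 mm and grips with 20 to 120 N. Pads are 22 mm wide; open, the fingers measure 114 mm over their backs; the gripper's body (76 mm by 85 mm) begins 54 mm behind the grasp point. The pads swing forward as they close: fully open they stand 13 mm farther back than shut.
Start: joints at [1.19, 0.536, -0.004, 1.538, 0.003, 1.067, -0.071], TCP at [201.255, -618.051, 303.89] pointing down, gripper open.
Joint ranges: [-2.7, 2.7], [-0.37, 2.16], [-1.27, 1.26], [0.24, 2.4], [-1.31, 4.45], [0.19, 1.91], [-2.76, 2.76]. Speed limits (rad/s): [2.39, 2.39, 3.14, 3.14, 3.14, 3.14, 3.14].

### API

Orientations are given as [roll, pitch, yaw] about the fixed x, y, z axes, in that order (R = Rz(yaw) Ry(pitch) Rx(roll)).
In Python, from workcell import readout, viewer, ticket, ctrl gives the robot as it stands. The module is installed in compiled form; this text tells all that it offers.
- The arm moves only by the shell command python3 -m creep 'ROWS' [FORCE]. ROWS is a JSON object of lists of equal length, an entry for each row: "grip": the finger opening in m, from 0 to 0.0854; "translation": the shift along the tool's x, y, z in m, a list of three; "rot": the turn, a rotation vector about the tool's x, y, z in units of 10 degrees (1.0 is 10 degrees), a list of three. A call has 1 to 10 rows; each row is the pose to reach, as a shift and turn from the pose commanded when the call began, along the tool's axes at that moment; what a row does not reach only later rows make up. A row lasts 1/8 s, in which the tool goes at most 62.5 mm and 10.7 degrees, less where a joint would pass 70% of its speed; a pose out of reach is approached as far as the arm can. A call with a gripper value outside its range is refused whole. The fingers move at their own pace and stop on an object; FORCE is the grip in N (left out, the last holds). Time passes only in rows, so rows that repeat a pose let the fingers close. It gives the time, the measured TCP pose, the force and the opening at its end, in the units of the state.
- readout.read_state(): the state, without advancing time (a new reading comes with each control period).
- viewer.read_camera(name): name is "scene" or "top" or "wrist"; returns (picture, depth): 384x512x3 uint8, red, green, blue; 384x512 float32, mm along the optical axis (not along the pixel's ray), 0 where there is no reading.
- viewer.camera_info(name): a dict with "fx", "fy", "cx", "cy" (pixels), "rvec" (rotation vector, rad) and "tvec" (3), from world to camera coordinates, as OpenCV has them; the wrist camera has in their place "T_tool_cam" (4x4, takes a point from camera to tool coordinates, whose origin is the TCP and whose axes are the flange's). Camera axes: x right, y down, z forward; pixel columns grow to the right and rows downward; lengths in mm; the calibration is good to about 2 mm. A picture is of the moment at which its call begins: read the wrist's pose just before it. camera_info takes no time and is no camera call.
- ticket.hand_in(): hands the job in, once; it reports no verdict.
Trained networks look in the newest picture that a camera, given by its name, has taken for a name from the list of things; names that differ only in an ending like _2 or _b are one class to them, and where a whole thing is asked for, a point or a joint stands for the part that bears it (a point fixed in the world has none). Each returns a list of dicts, best first, with "confidence" (0 to 1); they miss things now and then, are a little off and sometimes report something else, mostly with a low value. They report only what shows in the picture. A call takes as long as a camera call. They do not tell look-alikes from the thing itself.
- viewer.regions_of(target, camera): "region" (384x512 bool, what is visible of it).
- viewer.mark_of(target, camera): "at" ([x, y, z] in mm, in world coordinates, good to about 4 mm: a listed point, or the origin of a listed thing).
The state is a dict: "time_s": time; "qpos": joint angles; "joint_velocities": joint speeds; "joint_torque": joint torques, N m; "ee_pos": TCP position; "eef_rot": TCP orientation; "ft_force": force on the tool from outside, world axes, zero at the start; "moment": the same for the moment, N m; "grip_width": finger opening in mm.
Only numpy, scipy, OpenCV 4.12 (cv2) and the standard library are available. Lean on these libraries where they do the work, as an engineer would, in place of code of your own. Each camera call takes 0.05 s, during which the arm holds its last target. There are 200 camera calls.

## Working session

There is one attempt and no reset: what is moved stays moved. The work goes in short steps, Python scripts to look and compute and a shell command to move; the robot and the scene stay as the last step left them, time stands still between calls to the robot, and variables do not carry over. Pictures are saved under pics/ and viewed, about 12 in all and at most 16, crops included, and the job is handed in when it is done.

```bash
mkdir -p pics; cat > h.py <<'E'
import numpy as np, cv2
from workcell import readout, viewer, ticket, ctrl
from scipy.spatial.transform import Rotation as R
def cam(name):
    s=readout.read_state(); p,d=viewer.read_camera(name); i=viewer.camera_info(name)
    if name=="wrist":
        T=np.eye(4);T[:3,:3]=R.from_euler('xyz',s['eef_rot']).as_matrix();T[:3,3]=s['ee_pos'];T=T@np.array(i['T_tool_cam'])
    else:
        T=np.eye(4);r=R.from_rotvec(np.ravel(i['rvec'])).as_matrix();T[:3,:3]=r.T;T[:3,3]=-r.T@np.ravel(i['tvec'])
    v,u=np.mgrid[:384,:512]
    P=np.stack([(u-i['cx'])/i['fx']*d,(v-i['cy'])/i['fy']*d,d],-1)@T[:3,:3].T+T[:3,3]
    P[d==0]=np.nan
    return p,d,P,s
def save(p,n): cv2.imwrite('pics/'+n,cv2.cvtColor(p,cv2.COLOR_RGB2BGR))
def ortho(P,p,x0,x1,y0,y1,sc,zmin=-20,zmax=200):
    # top-down map: right=-y... rows = decreasing x, cols = decreasing y
    H=int((x1-x0)*sc);W=int((y1-y0)*sc);im=np.zeros((H,W,3),np.uint8)
    m=np.isfinite(P[...,2])&(P[...,2]<zmax)&(P[...,2]>zmin)
    q=P[m];c=p[m];o=np.argsort(q[:,2]);q=q[o];c=c[o]
    r=((x1-q[:,0])*sc).astype(int);k=((y1-q[:,1])*sc).astype(int)
    ok=(r>=0)&(r<H)&(k>=0)&(k<W);im[r[ok],k[ok]]=c[ok]
    return im
E
python3 - <<'E'
from h import *
for n in ("top","scene"):
    p,d,P,s=cam(n); save(p,n+'0.png'); np.savez(n+'0',p=p,P=P)
    if n=="top":
        for t in ["heatsink_a","transformer_a","capacitor","tray_heatsink","tray_transformer","tray_capacitor","speaker"]:
            print(t,[(np.round(m['at']),round(m['confidence'],2)) for m in viewer.mark_of(t,n)])
print(s); print(ctrl.tcp_to_grasp)
i=viewer.camera_info('top');print(i); print(viewer.camera_info('wrist'))
E
```

```text
heatsink_a [(array([ 383., -327.,    1.]), 0.68), (array([434.,  54.,  -3.]), 0.58)]
transformer_a [(array([436., -55.,  -2.]), 0.86), (array([479., 367.,   3.]), 0.84), (array([396., 320.,   3.]), 0.59), (array([602.,  19.,   0.]), 0.23)]
capacitor [(array([ 412., -178.,   -1.]), 0.58), (array([ 383., -333.,    0.]), 0.41)]
tray_heatsink [(array([603.,  20.,  -1.]), 0.6)]
tray_transformer [(array([ 602., -249.,    1.]), 0.73), (array([ 379., -328.,   -3.]), 0.25)]
tray_capacitor [(array([626., 253.,   2.]), 0.57)]
speaker [(array([426., 201.,  -1.]), 0.72)]
{'time_s': 0.4, 'qpos': array([ 1.18982686,  0.53648985, -0.00440501,  1.53806319,  0.00256227,
        1.06729622, -0.07116063]), 'joint_velocities': array([-0.0012313 , -0.00128918, -0.00089151, -0.00133451,  0.00014342,
        0.00129548,  0.00051836]), 'joint_torque': array([-8.84944966e-04, -5.82703257e+01,  1.04642205e+00, -2.59066039e+01,
        1.22415356e-02,  4.13027359e-03, -6.30038289e-05]), 'ee_pos': array([ 201.21858061, -617.97663908,  303.76780862]), 'eef_rot': array([-3.14134181e+00,  1.03518874e-05,  3.1483183
[... 159 characters left out ...]

53.900000000000006
{'fx': 433.21045137180926, 'fy': 433.21045137180926, 'cx': 253.53659766711755, 'cy': 191.9082564140928, 'rvec': array([ 2.24239918, -2.17772218,  0.07911701]), 'tvec': array([  -7.18743612,  491.18325241, 1061.44541029])}
{'fx': 267.79063253289655, 'fy': 267.79063253289655, 'cx': 257.753807603871, 'cy': 192.67314540891155, 'T_tool_cam': array([[ 3.12820757e-04, -9.64955475e-01, -2.62413477e-01,
         6.56891449e+01],
       [ 9.99999949e-01,  2.85639254e-04,  1.41728918e-04,
        -6.73125100e-01],
       [-6.18065054e-05, -2.62413508e-01,  9.64955516e-01,
        -6.89179953e+01],
       [ 0.00000000e+00,  0.00000000e+00,  0.00000000e+00,
         1.00000000e+00]])}
```

View pics/top0.png

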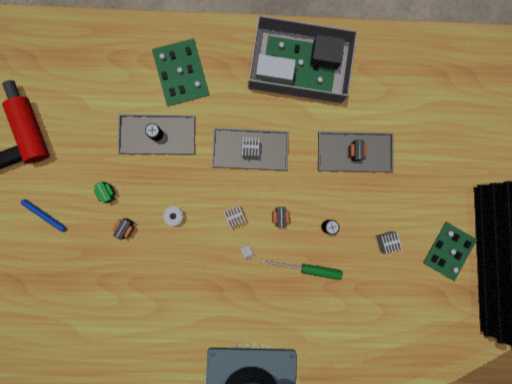

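View pics/scene0.png

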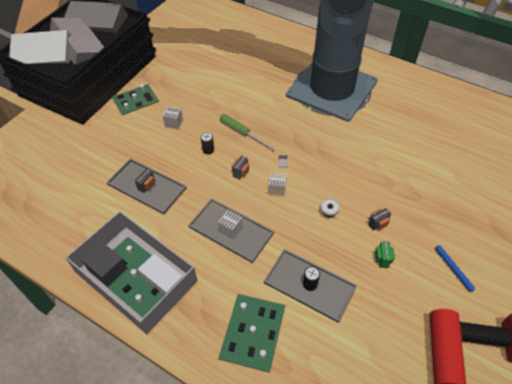

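The top view shows the trays at pixels (157,134) capacitor, (251,149) heat sink and (356,152) transformer. The heat sinks are at (235,217) and (389,242), the transformers at (281,217) and (124,229), and the capacitor at (331,228). The green decoy is at (105,192) and the speaker at (174,217). The scene view agrees.

```bash
python3 - <<'E'
from h import *
z=np.load('top0.npz');p=z['p'];P=z['P'];v,u=np.mgrid[:384,:512]
def rect(m):
    q=P[m][:,:2].astype(np.float32); (c,s,a)=cv2.minAreaRect(q); return np.round(c,1),np.round(s,1),round(a,1),np.round(np.median(q,0),1),round(float(np.nanmax(P[m][:,2])),1),len(q)
for n,(a,b) in dict(hsA=(235,217),hsB=(389,242),trA=(281,217),trB=(124,229),cap=(331,228),spk=(174,217),green=(105,192),scap=(153,131),shs=(251,148),str=(357,150)).items():
    w=(abs(u-a)<17)&(abs(v-b)<17)
    print(n,rect(w&(P[...,2]>18)),rect(w&(P[...,2]>32)) if (w&(P[...,2]>32)).sum()>5 else '')
pi=p.astype(int);sat=pi.max(2)-pi.min(2)
for n,(a,b) in dict(tc=(157,134),th=(251,149),tt=(356,152)).items():
    m=(abs(u-a)<50)&(abs(v-b)<27)&(sat<28)&(P[...,2]<22)
    m=cv2.morphologyEx(m.astype(np.uint8),cv2.MORPH_OPEN,np.ones((3,3)))>0
    print(n,rect(m))
print(np.median(P[280:300,80:120,2]))
E
```

```text
hsA (array([431.7,  53.3]), array([43.9, 39.6]), 23.5, array([431.2,  53.5], dtype=float32), 49.1, 189) (array([431.7,  53.3]), array([43.9, 39.6]), 23.5, array([432.4,  53.5], dtype=float32), 49.1, 178)
hsB (array([ 379.3, -326.7]), array([44.5, 42.2]), 17.8, array([ 379.2, -324.2], dtype=float32), 49.3, 375) (array([ 379.2, -326.5]), array([44.1, 42.2]), 18.3, array([ 379.2, -326. ], dtype=float32), 49.3, 317)
trA (array([432.6, -58.7]), array([45.8, 38.2]), 1.5, array([433.3, -58.1], dtype=float32), 46.7, 278) (array([432.6, -59.1]), array([45.8, 37. ]), 1.5, array([433.5, -59.2], dtype=float32), 46.7, 260)
trB (array([393.8, 320.7]), array([40.8, 48.7]), 64.2, array([394.4, 318. ], dtype=float32), 47.4, 323) (array([394.3, 320.3]), array([39.3, 49. ]), 59.4, array([394.2, 318.6], dtype=float32), 47.4, 279)
cap (array([ 413.2, -178.8]), array([32.9, 32.7]), 1.4, array([ 413.4, -177.8], dtype=float32), 61.7, 198) (array([ 412.3, -178.9]), array([31. , 32.7]), 1.5, array([ 413.2, -178.3], dtype=float32), 61.7, 184)
spk (array([428. , 201.5]), array([44.8, 46.7]), 47.6, array([428.3,
[... 580 characters left out ...]
44.5, 38.6]), 1.6, array([597.3,  17.1], dtype=float32), 53.1, 199) (array([599.8,  19.7]), array([44.5, 38.6]), 1.6, array([597.3,  17. ], dtype=float32), 53.1, 183)
str (array([ 601.8, -244.4]), array([48.2, 40.6]), 0.9, array([ 600.6, -242. ], dtype=float32), 51.7, 312) (array([ 601.8, -244.5]), array([48.2, 40.3]), 1.9, array([ 601.1, -242.9], dtype=float32), 51.7, 283)
tc (array([628.8, 253.6]), array([ 97.3, 188.1]), 1.1, array([627.2, 250.5], dtype=float32), 21.9, 2764)
th (array([599. ,  19.2]), array([186.8,  96.8]), 89.1, array([597.6,  20.2], dtype=float32), 21.7, 2586)
tt (array([ 601. , -244.8]), array([ 96.5, 188.1]), 0.8, array([ 599.5, -236.9], dtype=float32), 19.7, 2574)
nan
```

```bash
cat >> h.py <<'E'
def plan(*targets):
    "targets: (x,y,z of TCP,yaw deg) -> rows relative to present pose"
    s=readout.read_state();R0=R.from_euler('xyz',s['eef_rot'])
    print('now',np.round(s['ee_pos'],1),np.round(np.degrees(s['eef_rot']),2),'t',round(s['time_s'],2),'grip',round(s['grip_width'],1),'F',np.round(s['ft_force'],1))
    for x,y,z,w in targets:
        d=R0.inv().apply(np.array([x,y,z])-s['ee_pos'])/1000
        w=(w-np.degrees(s['eef_rot'][2])+90)%180-90+np.degrees(s['eef_rot'][2])
        r=(R0.inv()*R.from_euler('xyz',[180,0,w],degrees=True)).as_rotvec(degrees=True)/10
        print((x,y,z,round(w,1)),'trans',np.round(d,4),'rot',np.round(r,3))
def look(x,y,name,r=45,zmin=22):
    "wrist look: crop rect of points above zmin within r of (x,y), save upscaled ortho"
    p,d,P,s=cam('wrist'); save(p,name)
    m=(np.hypot(P[...,0]-x,P[...,1]-y)<r)&(P[...,2]<70)
    for z0 in (zmin,zmin+12):
        k=m&(P[...,2]>z0)
        if k.sum()<10: continue
        q=P[k][:,:2].astype(np.float32)
        c,sz,a=cv2.minAreaRect(q); print('z>',z0,np.round(c,1),np.round(sz,1),round(a,1),'top',np.round(np.percentile(P[k][:,2],95),1),k.sum())
    return p,P,s
E
python3 -c "
from h import *
plan((379,-326,304,18),(379,-326,230,18))"
```

```text
now [ 201.2 -618.   303.9] [-180.      0.     18.04] t 0.45 grip 85.3 F [-0.3 -0.1 -0.9]
(379, -326, 304, np.float64(18.0)) trans [ 2.595e-01 -2.226e-01 -1.000e-04] rot [-0.     0.     0.004]
(379, -326, 230, np.float64(18.0)) trans [ 0.2595 -0.2226  0.0739] rot [-0.     0.     0.004]
```

```bash
python3 -m creep '{"grip":[0.085,0.085,0.085,0.085,0.085,0.085,0.085,0.085,0.085,0.085],"translation":[[0.26,-0.223,0],[0.26,-0.223,0],[0.26,-0.223,0],[0.26,-0.223,0],[0.26,-0.223,0],[0.26,-0.223,0.074],[0.26,-0.223,0.074],[0.26,-0.223,0.074],[0.26,-0.223,0.074],[0.26,-0.223,0.074]],"rot":[[0,0,0],[0,0,0],[0,0,0],[0,0,0],[0,0,0],[0,0,0],[0,0,0],[0,0,0],[0,0,0],[0,0,0]]}' 40; python3 - <<'E'
from h import *
look(379,-326,'w1.png')
plan((379,-326,90,18))
E
```

```text
time_s: 1.7
ee_pos: [379.4, -327.1, 231.2]
eef_rot: [3.139, -0.001, 0.313]
ft_force: [0.4, -1.0, 0.3]
grip_width: 84.9
z> 22 [ 378.9 -327.1] [44.4 39.6] 17.4 top 44.9 1238
z> 34 [ 378.8 -327. ] [44.2 39.6] 17.2 top 44.9 1082
now [ 379.4 -326.8  231. ] [ 1.7989e+02 -5.0000e-02  1.7940e+01] t 1.75 grip 85.1 F [ 0.6 -0.1 -0.3]
(379, -326, 90, np.float64(18.0)) trans [-0.0003 -0.0012  0.141 ] rot [ 0.011 -0.005 -0.006]
```

View pics/w1.png

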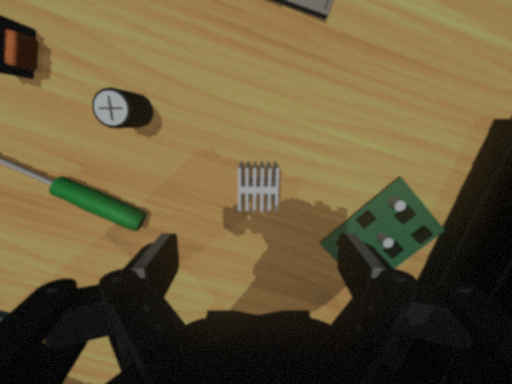

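The wrist view shows the heat sink at (259,187), with its fins upright in the picture. The jaws are across the two outer fins, so I go straight down.

```bash
python3 -m creep '{"grip":[0.085,0.085,0.085,0.085,0.085,0.03,0.03,0.03,0.03,0.03],"translation":[[0,0,0.05],[0,0,0.1],[0,0,0.13],[0,0,0.147],[0,0,0.147],[0,0,0.147],[0,0,0.147],[0,0,0.147],[0,0,0.147],[0,0,0.147]],"rot":[[0,0,0],[0,0,0],[0,0,0],[0,0,0],[0,0,0],[0,0,0],[0,0,0],[0,0,0],[0,0,0],[0,0,0]]}' 40; python3 - <<'E'
from h import *
plan((379,-327,200,18),(599,-36,200,90),(599,-36,92,90))
E
```

```text
time_s: 3.0
ee_pos: [380.0, -326.0, 84.0]
eef_rot: [3.14, -0.001, 0.315]
ft_force: [-0.3, -0.2, 5.1]
grip_width: 39.6
now [ 380. -326.   84.] [ 1.7991e+02 -6.0000e-02  1.8030e+01] t 3.0 grip 39.6 F [-0.3 -0.2  5.1]
(379, -327, 200, np.float64(18.0)) trans [-0.0012  0.0008 -0.116 ] rot [ 0.009 -0.006  0.003]
(599, -36, 200, np.float64(90.0)) trans [ 0.2981 -0.2078 -0.1161] rot [ 1.200e-02  1.000e-03 -7.197e+00]
(599, -36, 92, np.float64(90.0)) trans [ 0.298  -0.208  -0.0081] rot [ 1.200e-02  1.000e-03 -7.197e+00]
```

```bash
python3 -m creep '{"grip":[0.03,0.03,0.03,0.03,0.03,0.03,0.03,0.03,0.03,0.03],"translation":[[0,0,-0.05],[0,0,-0.1],[0.04,-0.03,-0.116],[0.08,-0.06,-0.116],[0.13,-0.09,-0.116],[0.18,-0.125,-0.116],[0.22,-0.155,-0.116],[0.26,-0.18,-0.116],[0.298,-0.208,-0.116],[0.298,-0.208,-0.116]],"rot":[[0,0,0],[0,0,0],[0,0,-1],[0,0,-2],[0,0,-3],[0,0,-4],[0,0,-5],[0,0,-6],[0,0,-7],[0,0,-7.2]]}' 40; python3 - <<'E'
from h import *
p,P,s=look(599,20,'w2.png',r=34)
pi=p.astype(int);sat=pi.max(2)-pi.min(2)
m=(sat<28)&(abs(P[...,0]-599)<70)&(abs(P[...,1]+20)<120)&(P[...,2]<20)
q=P[m]; print(np.percentile(q[:,0],[1,99]),np.percentile(q[:,1],[1,99]),np.nanmedian(P[m][:,2]))
plan((599,-36,120,90),(599,-36,90,90))
E
```

```text
time_s: 4.25
ee_pos: [599.9, -30.6, 199.4]
eef_rot: [3.139, -0.003, 1.58]
ft_force: [-0.1, -0.1, -1.4]
grip_width: 40.0
z> 22 [599.7  19.3] [40.2 43.9] 89.0 top 48.9 1957
z> 34 [599.8  19.3] [40.2 43.7] 89.1 top 48.9 1743
[552.50239459 647.13136953] [-64.55054788  98.86683254] 3.00165604730671
now [598.7 -33.6 199. ] [ 1.7999e+02 -5.0000e-02  9.0340e+01] t 4.3 grip 39.4 F [ 0.1 -0.5 -0.4]
(599, -36, 120, np.float64(90.0)) trans [-0.0025  0.0003  0.079 ] rot [ 0.001 -0.005  0.034]
(599, -36, 90, np.float64(90.0)) trans [-0.0026  0.0003  0.109 ] rot [ 0.001 -0.005  0.034]
```

View pics/w2.png

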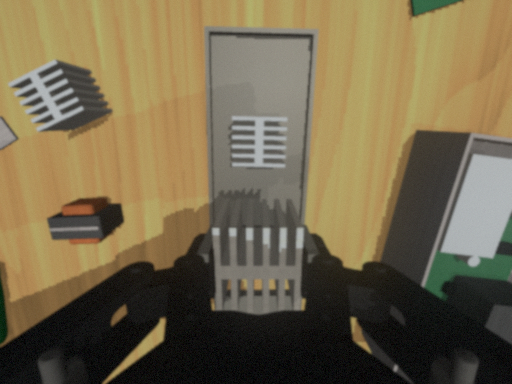

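The part is held over the bay at pixel (257,265), with the sample at (259,141). Lower slowly.

```bash
python3 -m creep '{"grip":[0.03,0.03,0.03,0.03,0.03,0.03,0.03,0.03,0.03,0.03],"translation":[[0,0,0.03],[0,0,0.07],[0,0,0.095],[0,0,0.103],[0,0,0.107],[0,0,0.109],[0,0,0.11],[0,0,0.111],[0,0,0.1115],[0,0,0.112]],"rot":[[0,0,0],[0,0,0],[0,0,0],[0,0,0],[0,0,0],[0,0,0],[0,0,0],[0,0,0],[0,0,0],[0,0,0]]}' 40; python3 -c "
from h import *
plan()"
```

```text
time_s: 5.55
ee_pos: [598.6, -35.5, 88.0]
eef_rot: [3.141, 0.001, 1.571]
ft_force: [-4.5, -0.2, 13.5]
grip_width: 39.5
now [598.6 -35.5  88. ] [1.7998e+02 3.0000e-02 9.0040e+01] t 5.55 grip 39.5 F [-4.5 -0.2 13.5]
```

```bash
python3 -m creep '{"grip":[0.06,0.06,0.06,0.06,0.085,0.085,0.085],"translation":[[0,0,0],[0,0,0],[0,0,0],[0,0,-0.03],[0,0,-0.08],[0,0,-0.13],[0,0,-0.145]],"rot":[[0,0,0],[0,0,0],[0,0,0],[0,0,0],[0,0,0],[0,0,0],[0,0,0]]}' 40; python3 - <<'E'
from h import *
plan((432,53,230,113.5))
look(599,-36,'w3.png',r=33)
E
```

```text
time_s: 6.42
ee_pos: [599.9, -35.3, 235.2]
eef_rot: [3.136, 0.0, 1.571]
ft_force: [0.2, 0.5, -0.3]
grip_width: 85.4
now [599.9 -35.3 235.2] [1.797e+02 1.000e-02 9.003e+01] t 6.42 grip 85.4 F [ 0.2  0.5 -0.3]
(432, 53, 230, np.float64(113.5)) trans [ 0.0884 -0.1679  0.0043] rot [ 0.029  0.007 -2.347]
z> 22 [597.5 -35.9] [39.9 44. ] 0.1 top 48.9 1288
z> 34 [597.5 -35.9] [39.9 44. ] 0.1 top 48.9 1167
```

```bash
python3 -m creep '{"grip":[0.085,0.085,0.085,0.085,0.085],"translation":[[0.03,-0.05,0],[0.06,-0.1,0.002],[0.089,-0.168,0.004],[0.089,-0.168,0.004],[0.089,-0.168,0.004]],"rot":[[0,0,-0.8],[0,0,-1.6],[0,0,-2.35],[0,0,-2.35],[0,0,-2.35]]}' 40; python3 - <<'E'
from h import *
look(432,53,'w4.png')
plan((432,53,84,113.5))
E
```

```text
time_s: 7.1
ee_pos: [430.0, 53.3, 227.3]
eef_rot: [-3.141, -0.0, 1.981]
ft_force: [1.3, -0.9, 0.2]
grip_width: 85.0
z> 22 [430.6  53.7] [44.  39.6] 23.4 top 44.7 1900
z> 34 [430.6  53.7] [44.  39.6] 23.4 top 44.8 1477
now [431.1  53.  227.6] [179.98  -0.   113.46] t 7.15 grip 85.2 F [ 0.  -0.7  0.8]
(432, 53, 84, np.float64(113.5)) trans [-0.0003  0.0008  0.1436] rot [ 0.002 -0.    -0.004]
```

```bash
python3 -m creep '{"grip":[0.085,0.085,0.085,0.085,0.085,0.03,0.03,0.03,0.03,0.03],"translation":[[0,-0.001,0.05],[0,-0.001,0.1],[0,-0.001,0.13],[0,-0.001,0.145],[0,-0.001,0.145],[0,-0.001,0.145],[0,-0.001,0.145],[0,-0.001,0.145],[0,-0.001,0.145],[0,-0.001,0.145]],"rot":[[0,0,0],[0,0,0],[0,0,0],[0,0,0],[0,0,0],[0,0,0],[0,0,0],[0,0,0],[0,0,0],[0,0,0]]}' 40; python3 - <<'E'
from h import *
plan((600,75,200,90))
E
```

```text
time_s: 8.4
ee_pos: [430.2, 53.1, 83.9]
eef_rot: [3.14, 0.001, 1.981]
ft_force: [-0.8, -0.9, 6.5]
grip_width: 43.5
now [430.2  53.1  83.9] [1.7989e+02 5.0000e-02 1.1352e+02] t 8.4 grip 43.5 F [-0.8 -0.9  6.5]
(600, 75, 200, np.float64(90.0)) trans [-0.0477  0.1647 -0.1157] rot [0.012 0.003 2.352]
```

```bash
python3 -m creep '{"grip":[0.03,0.03,0.03,0.03,0.03,0.03,0.03,0.03],"translation":[[0,0,-0.05],[0,0,-0.1],[-0.012,0.04,-0.116],[-0.024,0.08,-0.116],[-0.036,0.12,-0.116],[-0.048,0.165,-0.116],[-0.048,0.165,-0.116],[-0.048,0.165,-0.116]],"rot":[[0,0,0],[0,0,0],[0,0,0.8],[0,0,1.6],[0,0,2.35],[0,0,2.35],[0,0,2.35],[0,0,2.35]]}' 40;
python3 -m creep '{"grip":[0.03,0.03,0.03,0.03,0.03,0.03,0.03,0.03,0.03,0.03],"translation":[[0,0,0.03],[0,0,0.07],[0,0,0.095],[0,0,0.103],[0,0,0.107],[0,0,0.109],[0,0,0.11],[0,0,0.111],[0,0,0.1115],[0,0,0.112]],"rot":[[0,0,0],[0,0,0],[0,0,0],[0,0,0],[0,0,0],[0,0,0],[0,0,0],[0,0,0],[0,0,0],[0,0,0]]}' 40
```

```text
time_s: 9.4
ee_pos: [598.9, 74.8, 198.7]
eef_rot: [-3.14, 0.0, 1.572]
ft_force: [-1.1, -0.9, -1.5]
grip_width: 43.4
time_s: 10.65
ee_pos: [600.0, 75.0, 88.0]
eef_rot: [3.141, 0.0, 1.571]
ft_force: [-4.9, -1.2, 12.7]
grip_width: 43.7
```

```bash
python3 -m creep '{"grip":[0.06,0.06,0.06,0.06,0.085,0.085,0.085],"translation":[[0,0,0],[0,0,0],[0,0,0],[0,0,-0.03],[0,0,-0.08],[0,0,-0.13],[0,0,-0.142]],"rot":[[0,0,0],[0,0,0],[0,0,0],[0,0,0],[0,0,0],[0,0,0],[0,0,0]]}' 40; python3 - <<'E'
from h import *
look(600,75,'w5.png',r=33)
plan((432,-58,230,91.5))
E
```

```text
time_s: 11.52
ee_pos: [601.5, 75.5, 232.4]
eef_rot: [3.136, -0.001, 1.571]
ft_force: [0.6, -0.3, 0.5]
grip_width: 85.0
z> 22 [598.9  75.1] [44.  40.1] 0.0 top 48.7 1932
z> 34 [598.9  75.1] [43.9 40.1] 0.2 top 48.7 1690
now [601.2  75.2 232.1] [ 1.7972e+02 -3.0000e-02  9.0030e+01] t 11.57 grip 85.0 F [ 1.1 -0.3  0.5]
(432, -58, 230, np.float64(91.5)) trans [-0.1332 -0.1693  0.0012] rot [ 0.028 -0.003 -0.147]
```

```bash
python3 -m creep '{"grip":[0.085,0.085,0.085,0.085,0.085,0.085],"translation":[[-0.04,-0.05,0],[-0.08,-0.1,0],[-0.11,-0.14,0],[-0.133,-0.168,0],[-0.133,-0.168,0],[-0.133,-0.168,0]],"rot":[[0,0,-0.05],[0,0,-0.1],[0,0,-0.15],[0,0,-0.15],[0,0,-0.15],[0,0,-0.15]]}' 40; python3 - <<'E'
from h import *
look(432,-58,'w6.png',zmin=20)
plan((432,-58,80,91.5))
E
```

```text
time_s: 12.32
ee_pos: [432.3, -57.8, 228.5]
eef_rot: [-3.141, -0.001, 1.598]
ft_force: [0.1, -0.2, -0.2]
grip_width: 84.9
z> 20 [432.2 -59.8] [47.3 40.4] 2.2 top 42.1 1595
z> 32 [432.2 -59.6] [47.8 39.4] 3.7 top 42.1 1476
now [432.6 -57.4 228.6] [ 1.7998e+02 -5.0000e-02  9.1590e+01] t 12.38 grip 85.3 F [-0.3  0.9  0.3]
(432, -58, 80, np.float64(91.5)) trans [-0.0007 -0.0007  0.1486] rot [ 0.002 -0.005  0.009]
```

View pics/w6.png

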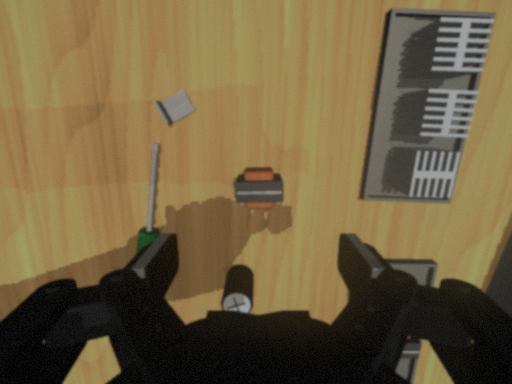

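The picture shows both heat sinks placed upright (436,172 and 463,42), and the transformer at (259,188) with its core ends along the jaws.

```bash
python3 -m creep '{"grip":[0.085,0.085,0.085,0.085,0.085,0.03,0.03,0.03,0.03,0.03],"translation":[[-0.002,0,0.05],[-0.002,0,0.1],[-0.002,0,0.13],[-0.002,0,0.146],[-0.002,0,0.146],[-0.002,0,0.146],[-0.002,0,0.146],[-0.002,0,0.146],[-0.002,0,0.146],[-0.002,0,0.146]],"rot":[[0,0,-0.05],[0,0,-0.1],[0,0,-0.1],[0,0,-0.1],[0,0,-0.1],[0,0,-0.1],[0,0,-0.1],[0,0,-0.1],[0,0,-0.1],[0,0,-0.1]]}' 60; python3 - <<'E'
from h import *
plan((601,-189.7,200,90))
E
```

```text
time_s: 13.62
ee_pos: [432.8, -60.3, 84.1]
eef_rot: [3.139, 0.001, 1.615]
ft_force: [-1.3, 1.0, 7.9]
grip_width: 47.3
now [432.8 -60.3  84.1] [1.7987e+02 3.0000e-02 9.2520e+01] t 13.62 grip 47.3 F [-1.3  1.   7.9]
(601, -189.7, 200, np.float64(90.0)) trans [-0.1367  0.1626 -0.1155] rot [0.013 0.003 0.252]
```

```bash
python3 -m creep '{"grip":[0.03,0.03,0.03,0.03,0.03,0.03,0.03,0.03],"translation":[[0,0,-0.05],[0,0,-0.1],[-0.035,0.04,-0.116],[-0.07,0.08,-0.116],[-0.105,0.12,-0.116],[-0.137,0.163,-0.116],[-0.137,0.163,-0.116],[-0.137,0.163,-0.116]],"rot":[[0,0,0],[0,0,0],[0,0,0.1],[0,0,0.2],[0,0,0.25],[0,0,0.25],[0,0,0.25],[0,0,0.25]]}' 60;
python3 -m creep '{"grip":[0.03,0.03,0.03,0.03,0.03,0.03,0.03,0.03,0.03,0.03],"translation":[[0,0,0.03],[0,0,0.07],[0,0,0.095],[0,0,0.103],[0,0,0.107],[0,0,0.109],[0,0,0.11],[0,0,0.111],[0,0,0.1115],[0,0,0.112]],"rot":[[0,0,0],[0,0,0],[0,0,0],[0,0,0],[0,0,0],[0,0,0],[0,0,0],[0,0,0],[0,0,0],[0,0,0]]}' 60
```

```text
time_s: 14.62
ee_pos: [600.0, -189.4, 198.6]
eef_rot: [-3.14, -0.001, 1.571]
ft_force: [-0.5, 0.2, -3.4]
grip_width: 47.0
time_s: 15.88
ee_pos: [601.2, -189.9, 88.2]
eef_rot: [3.141, 0.001, 1.571]
ft_force: [-5.5, -0.3, 11.6]
grip_width: 46.7
```

```bash
python3 -m creep '{"grip":[0.065,0.065,0.065,0.065,0.085,0.085,0.085],"translation":[[0,0,0],[0,0,0],[0,0,0],[0,0,-0.03],[0,0,-0.08],[0,0,-0.13],[0,0,-0.142]],"rot":[[0,0,0],[0,0,0],[0,0,0],[0,0,0],[0,0,0],[0,0,0],[0,0,0]]}' 40; python3 - <<'E'
from h import *
look(601,-190,'w7.png',r=33)
look(601,-244.6,'w7.png',r=33)
plan((412,-179,240,90))
E
```

```text
time_s: 16.75
ee_pos: [602.7, -190.0, 232.6]
eef_rot: [3.136, 0.002, 1.571]
ft_force: [0.3, 0.8, -1.1]
grip_width: 84.6
z> 22 [ 600.2 -188.5] [47.9 38.8] 0.1 top 46.2 1627
z> 34 [ 600.2 -188.6] [38.8 47.8] 90.0 top 46.2 1542
z> 22 [ 601.3 -244.5] [47.7 39.2] 0.1 top 46.1 1521
z> 34 [ 601.2 -244.4] [47.5 39.2] 0.0 top 46.1 1349
now [ 601.5 -190.   230.2] [1.7986e+02 5.0000e-02 9.0030e+01] t 16.85 grip 84.7 F [ 0.1 -0.  -0.7]
(412, -179, 240, np.float64(90.0)) trans [ 0.0111 -0.1895 -0.0103] rot [0.014 0.005 0.003]
```

```bash
python3 -m creep '{"grip":[0.085,0.085,0.085,0.085,0.085,0.085],"translation":[[0.003,-0.05,-0.01],[0.006,-0.1,-0.01],[0.009,-0.15,-0.01],[0.011,-0.19,-0.01],[0.011,-0.19,-0.01],[0.011,-0.19,-0.01]],"rot":[[0,0,0],[0,0,0],[0,0,0],[0,0,0],[0,0,0],[0,0,0]]}' 40; python3 - <<'E'
from h import *
look(412,-179,'w8.png',zmin=30)
plan((412,-179,94,90))
E
```

```text
time_s: 17.6
ee_pos: [411.1, -179.0, 238.3]
eef_rot: [-3.141, -0.001, 1.571]
ft_force: [0.4, -0.8, 0.6]
grip_width: 85.2
z> 30 [ 411.5 -180.2] [34.1 33.6] 89.2 top 55.7 1040
z> 42 [ 411.5 -180.2] [34.1 33.6] 89.2 top 55.7 979
now [ 411.6 -178.9  238.4] [ 1.7999e+02 -4.0000e-02  9.0050e+01] t 17.65 grip 85.1 F [-0.2  0.3  0.3]
(412, -179, 94, np.float64(90.0)) trans [-0.0002  0.0004  0.1444] rot [ 0.001 -0.004  0.005]
```

```bash
python3 -m creep '{"grip":[0.085,0.085,0.085,0.085,0.085,0.025,0.025,0.025,0.025,0.025],"translation":[[-0.001,0,0.05],[-0.001,0,0.1],[-0.001,0,0.135],[-0.001,0,0.152],[-0.001,0,0.152],[-0.001,0,0.152],[-0.001,0,0.152],[-0.001,0,0.152],[-0.001,0,0.152],[-0.001,0,0.152]],"rot":[[0,0,0],[0,0,0],[0,0,0],[0,0,0],[0,0,0],[0,0,0],[0,0,0],[0,0,0],[0,0,0],[0,0,0]]}' 30; python3 - <<'E'
from h import *
plan((412,-180,205,90),(628.8,200,205,90))
E
```

```text
time_s: 18.9
ee_pos: [411.4, -180.2, 87.6]
eef_rot: [3.14, 0.001, 1.571]
ft_force: [-0.8, 0.3, 4.7]
grip_width: 34.4
now [ 411.4 -180.2   87.6] [1.7992e+02 4.0000e-02 9.0030e+01] t 18.9 grip 34.4 F [-0.8  0.3  4.7]
(412, -180, 205, np.float64(90.0)) trans [ 1.000e-04  8.000e-04 -1.174e-01] rot [0.008 0.004 0.003]
(628.8, 200, 205, np.float64(90.0)) trans [ 0.38    0.2177 -0.1174] rot [0.008 0.004 0.003]
```

```bash
python3 -m creep '{"grip":[0.025,0.025,0.025,0.025,0.025,0.025,0.025,0.025,0.025,0.025],"translation":[[0,0,-0.05],[0,0,-0.1],[0.045,0.026,-0.117],[0.09,0.052,-0.117],[0.14,0.08,-0.117],[0.19,0.108,-0.117],[0.24,0.137,-0.117],[0.29,0.166,-0.117],[0.34,0.195,-0.117],[0.38,0.218,-0.117]],"rot":[[0,0,0],[0,0,0],[0,0,0],[0,0,0],[0,0,0],[0,0,0],[0,0,0],[0,0,0],[0,0,0],[0,0,0]]}' 30; python3 - <<'E'
from h import *
look(628.8,253,'w9.png',r=26,zmin=30)
plan((628.8,200,205,90))
E
```

```text
time_s: 20.15
ee_pos: [629.1, 202.5, 204.0]
eef_rot: [3.141, -0.001, 1.572]
ft_force: [0.7, 0.2, -0.3]
grip_width: 34.3
z> 30 [628.9 254.2] [34.1 34.1] 45.5 top 59.7 1494
z> 42 [628.9 254.2] [34.1 34.1] 45.5 top 59.7 1494
now [630.3 209.2 204.6] [179.84  -0.4   90.36] t 20.2 grip 34.2 F [1.9 6.2 0.4]
(628.8, 200, 205, np.float64(90.0)) trans [-0.0092 -0.0015 -0.0005] rot [ 0.016 -0.04   0.036]
```

```bash
python3 -m creep '{"grip":[0.025,0.025,0.025,0.025],"translation":[[0,0,0],[0,0,0],[0,0,0.03],[0,0,0.06]],"rot":[[0,0,0],[0,0,0],[0,0,0],[0,0,0]]}' 30; python3 - <<'E'
from h import *
plan((628.8,200,92,90))
E
```

```text
time_s: 20.7
ee_pos: [628.8, 198.0, 143.7]
eef_rot: [3.141, 0.001, 1.569]
ft_force: [0.4, 0.9, -0.9]
grip_width: 34.3
now [628.8 198.  143.7] [1.7995e+02 6.0000e-02 8.9910e+01] t 20.7 grip 34.3 F [ 0.4  0.9 -0.9]
(628.8, 200, 92, np.float64(90.0)) trans [ 0.0021 -0.0001  0.0517] rot [ 0.005  0.006 -0.009]
```

```bash
python3 -m creep '{"grip":[0.025,0.025,0.025,0.025,0.025,0.025,0.025,0.025,0.025,0.025],"translation":[[0,0,0.02],[0,0,0.035],[0,0,0.043],[0,0,0.047],[0,0,0.049],[0,0,0.05],[0,0,0.051],[0,0,0.052],[0,0,0.0525],[0,0,0.053]],"rot":[[0,0,0],[0,0,0],[0,0,0],[0,0,0],[0,0,0],[0,0,0],[0,0,0],[0,0,0],[0,0,0],[0,0,0]]}' 30
```

```text
time_s: 21.95
ee_pos: [628.7, 200.3, 91.7]
eef_rot: [3.141, 0.0, 1.571]
ft_force: [-4.2, -1.7, 10.6]
grip_width: 34.6
```

```bash
python3 -m creep '{"grip":[0.05,0.05,0.05,0.05,0.085,0.085,0.085],"translation":[[0,0,0],[0,0,0],[0,0,0],[0,0,-0.03],[0,0,-0.08],[0,0,-0.13],[0,0,-0.142]],"rot":[[0,0,0],[0,0,0],[0,0,0],[0,0,0],[0,0,0],[0,0,0],[0,0,0]]}' 40; python3 - <<'E'
from h import *
look(629,200,'w10.png',r=28,zmin=30)
plan((394,319,230,60))
E
```

```text
time_s: 22.82
ee_pos: [630.1, 201.1, 236.8]
eef_rot: [3.136, -0.002, 1.571]
ft_force: [-0.3, 0.2, -0.7]
grip_width: 85.0
z> 30 [627.5 200.5] [34.3 34. ] 82.9 top 59.7 1113
z> 42 [627.5 200.5] [34.3 34. ] 82.9 top 59.8 1046
now [629.9 200.9 236.4] [ 1.7973e+02 -9.0000e-02  9.0030e+01] t 22.88 grip 85.3 F [0.2 0.4 1. ]
(394, 319, 230, np.float64(60.0)) trans [ 0.1182 -0.2359  0.0055] rot [ 0.024 -0.016  3.003]
```

```bash
python3 -m creep '{"grip":[0.085,0.085,0.085,0.085,0.085,0.085,0.085,0.085],"translation":[[0.02,-0.04,0],[0.04,-0.085,0],[0.065,-0.13,0.002],[0.09,-0.18,0.004],[0.11,-0.22,0.004],[0.118,-0.236,0.004],[0.118,-0.236,0.004],[0.118,-0.236,0.004]],"rot":[[0,0,0.7],[0,0,1.4],[0,0,2.1],[0,0,2.7],[0,0,3],[0,0,3],[0,0,3],[0,0,3]]}' 60; python3 - <<'E'
from h import *
look(394,319,'w11.png',r=40,zmin=20)
plan((394,319,84,60))
E
```

```text
time_s: 23.88
ee_pos: [394.2, 316.9, 228.5]
eef_rot: [3.141, 0.0, 1.046]
ft_force: [0.1, -0.6, -0.6]
grip_width: 84.7
z> 20 [393.3 320.8] [40.3 47.9] 63.1 top 42.2 1606
z> 32 [393.3 320.9] [39.  47.9] 63.2 top 42.2 1500
now [394.2 316.9 228.6] [1.7997e+02 2.0000e-02 5.9890e+01] t 23.93 grip 85.0 F [-0.4  0.4  0.1]
(394, 319, 84, np.float64(60.0)) trans [ 0.0017 -0.0013  0.1446] rot [ 0.003  0.002 -0.011]
```

View pics/w11.png

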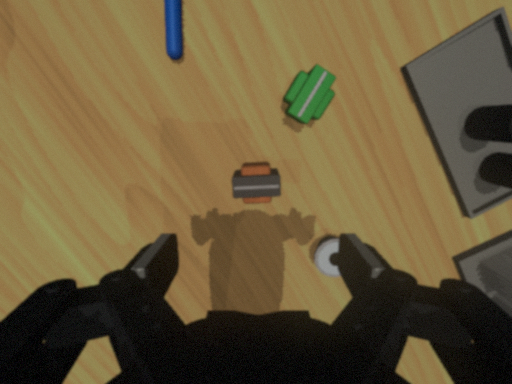

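The copper transformer is at (257,184), lined up with the jaws. The green decoy is at (311,95) and the speaker at (331,257), both clear.

```bash
python3 -m creep '{"grip":[0.085,0.085,0.085,0.085,0.085,0.03,0.03,0.03,0.03,0.03],"translation":[[0.002,-0.002,0.05],[0.002,-0.002,0.1],[0.002,-0.002,0.13],[0.002,-0.002,0.146],[0.002,-0.002,0.146],[0.002,-0.002,0.146],[0.002,-0.002,0.146],[0.002,-0.002,0.146],[0.002,-0.002,0.146],[0.002,-0.002,0.146]],"rot":[[0,0,-0.15],[0,0,-0.3],[0,0,-0.3],[0,0,-0.3],[0,0,-0.3],[0,0,-0.3],[0,0,-0.3],[0,0,-0.3],[0,0,-0.3],[0,0,-0.3]]}' 60; python3 - <<'E'
from h import *
plan((601.5,-300,204,90))
E
```

```text
time_s: 25.18
ee_pos: [392.7, 321.3, 84.2]
eef_rot: [3.14, -0.002, 1.1]
ft_force: [-0.3, -1.8, 6.4]
grip_width: 47.3
now [392.7 321.3  84.2] [ 1.7992e+02 -1.2000e-01  6.3020e+01] t 25.18 grip 47.3 F [-0.3 -1.8  6.4]
(601.5, -300, 204, np.float64(90.0)) trans [-0.4587  0.4681 -0.1201] rot [ 0.011 -0.01  -2.698]
```

```bash
python3 -m creep '{"grip":[0.03,0.03,0.03,0.03,0.03,0.03,0.03,0.03,0.03,0.03],"translation":[[0,0,-0.05],[0,0,-0.1],[-0.025,0.025,-0.12],[-0.06,0.061,-0.12],[-0.095,0.097,-0.12],[-0.13,0.133,-0.12],[-0.165,0.168,-0.12],[-0.2,0.204,-0.12],[-0.225,0.23,-0.12],[-0.24,0.245,-0.12]],"rot":[[0,0,0],[0,0,0],[0,0,-0.2],[0,0,-0.4],[0,0,-0.7],[0,0,-1],[0,0,-1.3],[0,0,-1.6],[0,0,-1.8],[0,0,-2]]}' 60; python3 - <<'E'
from h import *
plan((601.5,-299.5,204,90))
E
```

```text
time_s: 26.42
ee_pos: [501.6, -6.8, 203.2]
eef_rot: [3.141, 0.001, 1.448]
ft_force: [0.9, 0.2, -2.3]
grip_width: 47.2
now [501.6  -6.8 203.2] [1.7997e+02 5.0000e-02 8.2940e+01] t 26.43 grip 47.2 F [ 0.9  0.2 -2.3]
(601.5, -299.5, 204, np.float64(90.0)) trans [-0.2782  0.1351 -0.0005] rot [ 0.002  0.006 -0.706]
```

```bash
python3 -m creep '{"grip":[0.03,0.03,0.03,0.03,0.03,0.03,0.03,0.03,0.03,0.03],"translation":[[-0.03,0.015,0],[-0.075,0.036,0],[-0.12,0.058,0],[-0.165,0.08,0],[-0.21,0.101,0],[-0.25,0.12,0],[-0.27,0.13,0],[-0.281,0.135,0],[-0.281,0.135,0],[-0.281,0.135,0]],"rot":[[0,0,-0.1],[0,0,-0.2],[0,0,-0.3],[0,0,-0.4],[0,0,-0.5],[0,0,-0.6],[0,0,-0.7],[0,0,-0.7],[0,0,-0.7],[0,0,-0.7]]}' 60; python3 - <<'E'
from h import *
plan((601.5,-299.5,88,90))
look(601,-244.5,'w12.png',r=26,zmin=30)
E
```

```text
time_s: 27.68
ee_pos: [601.3, -297.8, 202.9]
eef_rot: [-3.141, -0.001, 1.573]
ft_force: [-0.3, 0.9, -2.9]
grip_width: 47.2
now [ 601.3 -297.8  202.9] [-1.7998e+02 -6.0000e-02  9.0130e+01] t 27.68 grip 47.2 F [-0.3  0.9 -2.9]
(601.5, -299.5, 88, np.float64(90.0)) trans [-0.0018  0.0003  0.1149] rot [-0.002 -0.006  0.013]
z> 30 [ 601.4 -245.6] [39.3 47.5] 89.7 top 46.1 2204
z> 42 [ 601.4 -245.6] [48. 22.] 1.2 top 46.3 1514
```

Commanded z is 204, so the floor is 116 mm down.

```bash
python3 -m creep '{"grip":[0.03,0.03,0.03,0.03,0.03,0.03,0.03,0.03,0.03,0.03],"translation":[[-0.001,0,0.03],[-0.001,0,0.07],[-0.001,0,0.098],[-0.001,0,0.107],[-0.001,0,0.111],[-0.001,0,0.113],[-0.001,0,0.114],[-0.001,0,0.115],[-0.001,0,0.1155],[-0.001,0,0.116]],"rot":[[0,0,0],[0,0,0],[0,0,0],[0,0,0],[0,0,0],[0,0,0],[0,0,0],[0,0,0],[0,0,0],[0,0,0]]}' 60
```

```text
time_s: 28.98
ee_pos: [601.6, -300.7, 88.3]
eef_rot: [3.141, 0.001, 1.571]
ft_force: [-4.5, 0.6, 10.3]
grip_width: 47.2
```

```bash
python3 -m creep '{"grip":[0.065,0.065,0.065,0.065,0.085,0.085,0.085,0.085,0.085,0.085],"translation":[[0,0,0],[0,0,0],[0,0,0],[0,0,-0.03],[0,0,-0.08],[0,0,-0.13],[0.0,-0.04,-0.17],[0,-0.09,-0.2],[0,-0.12,-0.21],[0,-0.12,-0.21]],"rot":[[0,0,0],[0,0,0],[0,0,0],[0,0,0],[0,0,0],[0,0,0],[0,0,0],[0,0,0],[0,0,0],[0,0,0]]}' 60; python3 - <<'E'
from h import *
look(601,-300,'w13.png',r=33)
p,d,P,s=cam('top'); save(cv2.resize(p[100:280,80:420],None,fx=2.3,fy=2.3,interpolation=cv2.INTER_CUBIC),'top1.png')
p,d,P,s=cam('scene'); save(cv2.resize(p[90:340,80:440],None,fx=2.2,fy=2.2,interpolation=cv2.INTER_CUBIC),'scene1.png')
E
```

```text
time_s: 30.22
ee_pos: [479.6, -301.6, 297.9]
eef_rot: [-3.141, 0.002, 1.569]
ft_force: [0.2, -0.7, -0.0]
grip_width: 84.9
z> 22 [ 600.  -299.9] [38.8 48.3] 89.8 top 46.1 1162
z> 34 [ 600.  -300.1] [38.4 48.2] 89.8 top 46.1 1050
```

View pics/top1.png

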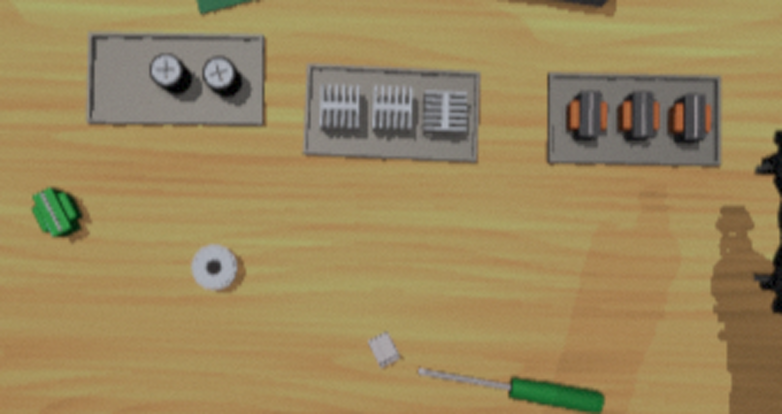

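View pics/scene1.png

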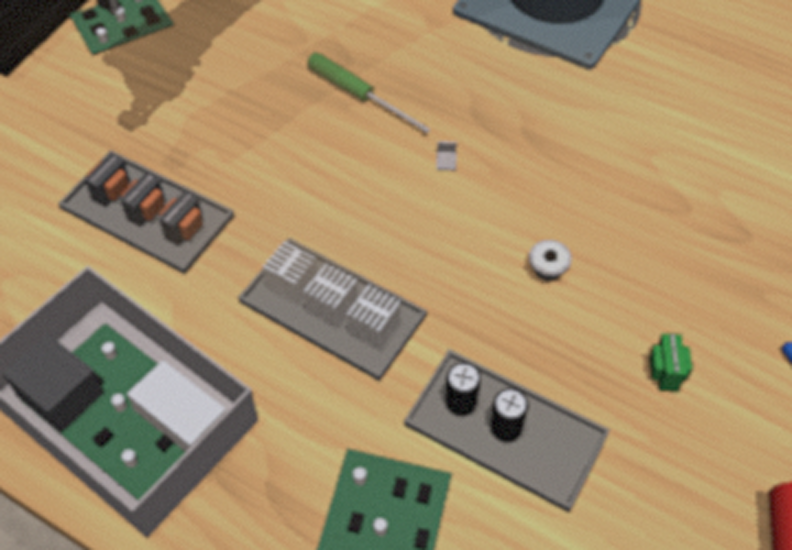

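In both pictures each tray holds its sample and the right parts, all upright. In the top view the capacitor is at (219,74), the heat sinks at (340,107) and (445,112), and the transformers at (587,117) and (692,117). The speaker is untouched at (214,267).

```bash
python3 -c "
from h import *
ticket.hand_in(); plan()"
```

```text
the job is handed in; nothing more can be done
the job is handed in; nothing more can be done
```

All five parts are in the trays holding their own kind. I handed the job in at about 30 s of the 120 s allowed. The two heat sinks, two transformers and the capacitor were each lowered to light contact with the tray floor (10–14 N wrist force) before release.

**Height and position:** after each release, the wrist depth put the part's top at floor height plus its own height, within about 0.3 mm:

| Part | Top above bench |
|---|---|
| Heat sinks | 48.9 and 48.7 mm |
| Transformers | 46.2 and 46.1 mm |
| Capacitor | 59.7 mm |

Each part sat within about 3 mm of the bay position I aimed for.

**Final pictures:** the top and scene views show every part upright beside its sample. The speaker and the green look-alike have not visibly moved, and the arm is clear of everything.

**Disagreements:** the top camera read heights 2–4 mm higher than the wrist camera, so I relied on the wrist. During the capacitor transfer the arm briefly swung about 9 mm past its target after a sudden stop. I let it settle before lowering. No check failed.

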